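# Open the gourd-oil bottle: lock the clamp, release the safety cap

### The job

Get the wood-oil bottle open so that the gourds can be oiled: first swing the clamp's cam lever all the way over so that the jaw locks the bottle, then press the push-and-turn safety cap down, twist it anticlockwise while it is down until it is free, and lift it off. Finish while still holding the cap in the gripper, level and straight above the bottle with about 5 cm of air between them (do not put it down or let go); leave the lever locked, the bottle standing in the clamp, and the gourds, tin and bombilla where they are.

Things in the scene. Friction and masses are not known exactly. Their poses are not given: they have to be found in the camera images.
- clamp: Fixed bottle clamp, base plate 120 (x) x 205 (y) x 12 mm. Origin at table height on the axis where a clamped bottle stands (on the plate). Along its y: fixed aluminium V (54 mm high) on the -y side, bottle, sliding jaw with rubber pad (49 mm high) on the +y side, cam lever. Locked, the jaw presses with about 35 N; unlocked, the bottle is loose, with a few mm of play.
- lever_pivot (a point): Point on the vertical pivot axis of the cam lever, 95 mm from the clamp origin along the clamp's +y, 44 mm above the table.
- lever_post (a point): Centre of the top of the upright black round post (16 mm diameter, 40 mm tall, top 82 mm above the table) at the outer end of the lever, 70 mm from the pivot; pinch it or push it. The steel bar below it is 14 mm wide with its top 44 mm above the table. The post moves with the lever.
- lever (a joint): Cam lever angle (rad): 0 = open, bar pointing along the clamp's +y, away from the bottle; swings horizontally, anticlockwise seen from above, to its stop at 1.6 = locked, bar pointing along the clamp's -x. Locked from 1.4 up. It drives the jaw 9 mm towards the bottle; needs 5 to 9 N at the post and stays where it is left.
- bottle: Loose amber round bottle, body 64 mm diameter and 60 mm high with a flat shoulder, then a 26 mm neck with lugs under the cap; 0.35 kg. Origin at the centre of its underside, z up. Its yaw differs from run to run.
- bottle_top (a point): Centre of the top of the opened bottle (the sprung plug in its neck), 93 mm above the bottle's underside, 105 mm above the table.
- cap: White ribbed round safety cap, 52 mm diameter, 38 mm high, about 40 g; grasp it at any yaw. Origin at the centre of its lower rim, z up. Closed, the rim is 67 mm above the bottle's underside (7 mm above its shoulder) and the top 117 mm above the table. Three inner lugs hold it; keep it down and turn it anticlockwise (seen from above): free from 54 deg to the stop at 74 deg, then lift straight up.
- cap_top (a point): Centre of the cap's flat top, 38 mm above its origin. A spring pushes the closed cap up with 4 N, rising to 10 N when fully down; it bottoms on the shoulder after 7 mm of travel and must be kept down at least 4.5 mm (fully down is best) to be turned. Grip it firmly on its sides (45 N is fine) to press and turn.
- gourd_a: Bystander: dark wooden mate gourd, 82 mm diameter, 84 mm high; origin at its underside.
- gourd_b: Bystander: lighter wooden mate gourd, 82 mm diameter, 84 mm high; origin at its underside.
- tin: Bystander: empty open stainless tin, 84 mm diameter, 85 mm high; origin at its underside.
- bombilla: Bystander: steel straw lying on the table, about 176 mm long along its x, 10 mm high; origin near its middle at table height.
Not all that is in view belongs to the job. Leave any red or turquoise look-alike of the cap alone.

How it is judged:
By the outcome, as a careful person would: the job done as asked, in the order asked, and still so for the second after the job is handed in, while the arm keeps its last pose, push and grip.
It also fails if it takes over 58 s, if anything falls off the work surface, if the arm or the gripper's body presses on something with over 40 N, if the wrist force passes 120 N, or if a joint passes its speed limit or range.

### The arm

A 6-joint arm with a two-finger parallel gripper is mounted at the origin on the work surface. World frame = base frame: x ahead of the robot, y to its left, z up, the work surface at z = 0. Lengths are in m, angles in rad, forces in N, time in s.
With the tool pointing down it reaches from about 0.35 to 0.975 m from the base axis. Payload 7.1 kg.
Tool frame: the origin (TCP) lies midway between the tips of the shut fingers; the grasp point (between the pads) lies 19 mm behind it; z points along the fingers, y is the line along which they close (so a half turn about z gives the same grasp; the last joint's range is limited). The gripper opens to 88 mm and grips with 3 to 60 N. Pads are 20 mm wide; open, the fingers measure 115 mm over their backs; the gripper's body (75 mm by 178 mm) begins 61 mm behind the grasp point.
Start: joints at [-0.019, 0.423, 1.63, -0, 1.089, -0.019], TCP at [0.625, 0, 0.223] pointing down, gripper open.
Joint ranges: [-3, 3], [-0.9, 2.11], [0.09, 2.58], [-1.31, 4.45], [0.11, 2.69], [-2.54, 2.54]. Speed limits (rad/s): [2.39, 2.39, 3.01, 3.14, 3.14, 3.14].

### API

Orientations are given as a rotation vector (axis times angle).
In Python, from rig import r gives the robot as it stands.
- The arm moves only by the tool jog_arm, never from a script. Its argument "moves" is one flat list of numbers, 6 for each row, row after row: the shift along the tool's x, y, z in mm, then the turn, a rotation vector about the tool's x, y, z in degrees. A call has 1 to 8 rows; each row shifts and turns the commanded pose from where the row before left it, along the tool's axes as they then stand; what a row does not reach is not made up. A row lasts 1/12 s, in which the tool goes at most 41.7 mm and 7.16 degrees, less where a joint would pass 70% of its speed; a pose out of reach is approached as far as the arm can. A call with a gripper value outside its range is refused whole. "fingers" is the finger opening in mm, from 0 to 87.8, set as the call begins (left out, the last holds). The fingers move at their own pace and stop on an object; "newtons" is the grip in N (left out, the last holds). Time passes only in rows, so rows that do not move let the fingers close. It gives the time, the measured TCP pose, the force, the opening and the grip force at its end, in the units of the state.
- r.sense(): the state, without advancing time (a new reading comes with each control period).
- r.camera(name): name is "scene" or "side" or "wrist"; returns the picture (420x560x3 uint8, red, green, blue); there is no depth.
- r.calibration(name): a dict with "intrinsics" (3x3 intrinsics, pixels), "eye" and "attitude" of the camera in the world; the wrist camera has in their place "tool_from_camera" (4x4, takes a point from camera to tool coordinates, whose origin is the TCP and whose axes are the flange's). Camera axes: x right, y down, z forward; pixel columns grow to the right and rows downward; lengths in m; the calibration is good to about 2 mm. A picture is of the moment at which its call begins: read the wrist's pose just before it. calibration takes no time and is no camera call.
- r.job_done(): hands the job in; it is judged then, once.
The state is a dict: "time": time; "qpos": joint angles; "dq": joint speeds; "joint_efforts": joint torques, N m; "tool_pos": TCP position; "orientation": TCP orientation; "wrist_force": force on the tool from outside, world axes, zero at the start; "torque": the same for the moment, N m; "width": finger opening in m; "gripper_force": force on a finger pad.
Only numpy, scipy, OpenCV 4.12 (cv2) and the standard library are available. Lean on these libraries where they do the work, as an engineer would, in place of code of your own. Each camera call takes 0.05 s, during which the arm holds its last target. There are 200 camera calls.

## Working session

There is one attempt and no reset: what is moved stays moved. The work goes in short steps, Python scripts to look and compute and a tool call to move; the robot and the scene stay as the last step left them, time stands still between calls to the robot, and variables do not carry over. Pictures are saved under pics/ and viewed, at most 10 in all, crops included, and the job is handed in when it is done.

Besides the shell and the picture viewer there is one more tool, called after ">>>" as name(argument=value, ...), one argument or row to a line, values as JSON. jog_arm: Moves the arm, as the interface text tells. Its arguments: {"type":"object","properties":{"moves":{"type":"array","items":{"type":"number"}},"fingers":{"type":"number"},"newtons":{"type":"number"}},"required":["moves"]}

```bash
mkdir -p pics
cat > h.py <<'E'
import numpy as np,cv2
from scipy.spatial.transform import Rotation as R
from rig import r
def snap(n,f):
    im=r.camera(n); cv2.imwrite('pics/'+f,cv2.cvtColor(im,cv2.COLOR_RGB2BGR)); return im
E
python3 - <<'E'
from h import *
a=snap('scene','raw_s.png');b=snap('side','raw_d.png')
for n in('scene','side','wrist'):print(n,r.calibration(n))
print(r.sense())
E
```

```text
scene {'intrinsics': array([[432.9057929 ,   0.        , 280.62543102],
       [  0.        , 432.9057929 , 205.95218853],
       [  0.        ,   0.        ,   1.        ]]), 'eye': array([1.24260808, 0.68147631, 0.78536219]), 'attitude': array([-0.89013685, -2.38772655,  1.19974144])}
side {'intrinsics': array([[418.95289624,   0.        , 279.61528032],
       [  0.        , 418.95289624, 211.15177087],
       [  0.        ,   0.        ,   1.        ]]), 'eye': array([ 0.53436964, -0.84043662,  0.73373637]), 'attitude': array([-2.23472647,  0.09272106, -0.02923123])}
wrist {'intrinsics': array([[312.00401029,   0.        , 279.7430281 ],
       [  0.        , 312.00401029, 204.97524454],
       [  0.        ,   0.        ,   1.        ]]), 'tool_from_camera': array([[-5.12147026e-05, -9.65612913e-01, -2.59984038e-01,
         7.07046691e-02],
       [ 9.99999971e-01, -1.10550098e-04,  2.13605040e-04,
         1.14539864e-03],
       [-2.35001045e-04, -2.59984020e-01,  9.65612890e-01,
        -1.61011717e-01],
       [ 0.00000000e+00,  0.00000000e+00,  0.00000000e+00,
         1.00000000e+00]])}
{'time': 0.1, 'qpos': array([-1.89880968e-02,  4.23753235e-01,  1.63060503e+00,  1.55180044e-05,
        1.08857300e+00, -1.90313864e-02]), 'dq': array([-0.00069041, -0.0015129 , -0.00235669, -0.00060066,  0.00092905,
       -0.00034096]), 'joint_efforts': array([ 6.49496542e-04, -5.45618248e+01, -2.74323839e+01,  6.46709581e-02,
        1.88581715e-02,  1.54216096e-06]), 'tool_pos': array([6.24508049e-01, 4.67588128e-05, 2.21989763e-01]), 'orientation': array([-2.22071252e+00, -2.22079266e+00,  1.44228898e-03]), 'wrist_force': array([-1.4245635 ,  0.78851384, -0.31126305]), 'torque': array([-0.00441769,  0.01591642,  0.03421398]), 'gripper_force': 0.0, 'width': 0.08783603461120117}
```

View pics/raw_s.png

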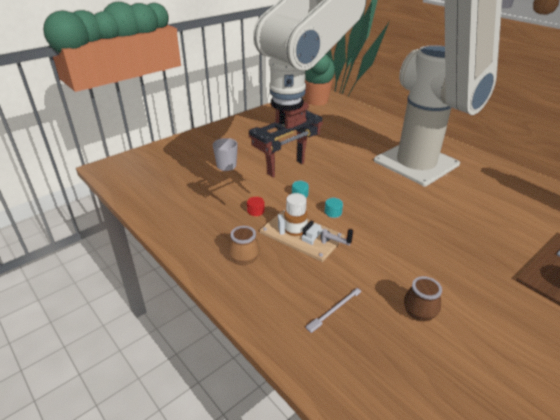

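View pics/raw_d.png

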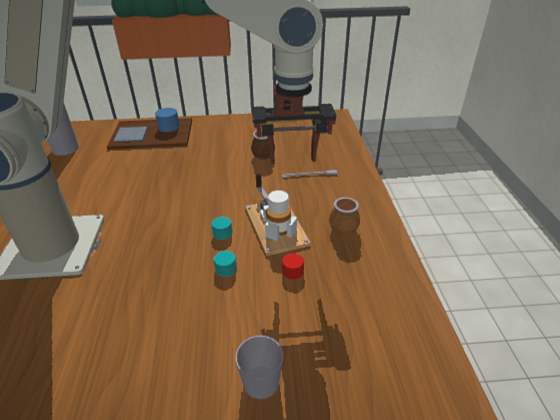

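The scene view shows the white cap on the amber bottle at (296,200), the red look-alike at (256,206), the turquoise ones at (300,188) and (334,208), and the black post at (350,236). In the side view the cap is at (278,198) and the post at (258,181). The white ribbed cap on the amber bottle in the clamp fits the description; the others have the wrong colour and stand on the table.

```bash
cat >> h.py <<'E'
def ray(n,uv):
    c=r.calibration(n); M=R.from_rotvec(c['attitude']).as_matrix()
    d=M@np.linalg.solve(c['intrinsics'],[uv[0],uv[1],1.]); return c['eye'],d/np.linalg.norm(d)
def tri(u,v,names=('scene','side')):
    o1,d1=ray(names[0],u);o2,d2=ray(names[1],v)
    t=np.linalg.lstsq(np.c_[d1,-d2],o2-o1,rcond=None)[0]
    p,q=o1+t[0]*d1,o2+t[1]*d2; return (p+q)/2,np.linalg.norm(p-q)
def plane(n,uv,z):
    o,d=ray(n,uv); return o+d*(z-o[2])/d[2]
E
python3 - <<'E'
from h import *
S=cv2.imread('pics/raw_s.png');D=cv2.imread('pics/raw_d.png')
def blob(im,box,f):
    x0,y0,x1,y1=box; hsv=cv2.cvtColor(im,cv2.COLOR_BGR2HSV)[y0:y1,x0:x1].astype(int)
    n,l,st,c=cv2.connectedComponentsWithStats(f(hsv).astype(np.uint8)); k=1+np.argmax(st[1:,4])
    return c[k]+[x0,y0],st[k]+np.array([x0,y0,0,0,0])
w=lambda h:(h[...,2]>185)&(h[...,1]<45)
k=lambda h:(h[...,2]<55)
a=blob(S,(280,185,315,222),w);b=blob(D,(262,185,296,216),w);print(a,b,tri(a[0],b[0]))
a=blob(S,(342,225,360,248),k);b=blob(D,(250,170,266,192),k);print(a,b,tri(a[0],b[0]))
A=cv2.resize(S[170:270,220:370],None,fx=5,fy=5,interpolation=2)
B=cv2.resize(D[165:265,205:345],None,fx=5,fy=5,interpolation=2)
cv2.imwrite('pics/c1.png',A);cv2.imwrite('pics/c2.png',B)
E
```

```text
(array([297.17161716, 203.47854785]), array([287, 194,  19,  22, 303])) (array([277.85483871, 195.97849462]), array([268, 190,  20,  13, 186])) (array([0.59118726, 0.014781  , 0.1078788 ]), np.float64(0.005119079106267651))
(array([349.1875    , 235.97916667]), array([347, 230,   5,  13,  48])) (array([258.41176471, 180.15686275]), array([256, 174,   5,  13,  51])) (array([0.54406302, 0.16094546, 0.06209372]), np.float64(0.0018776293776844785))
```

View pics/c1.png

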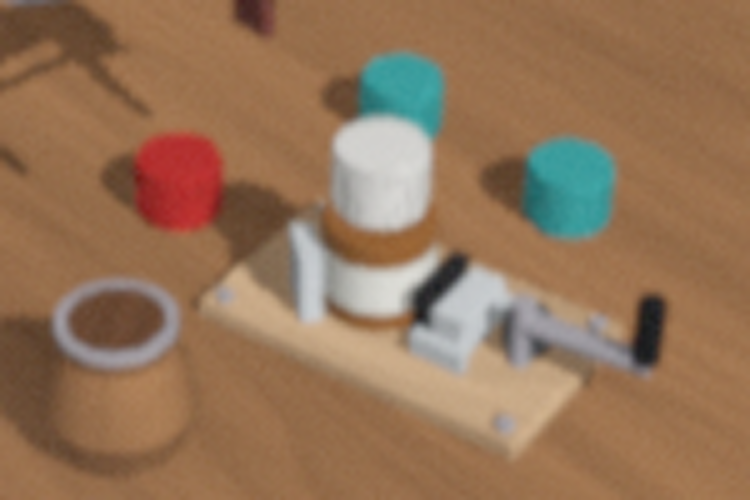

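View pics/c2.png

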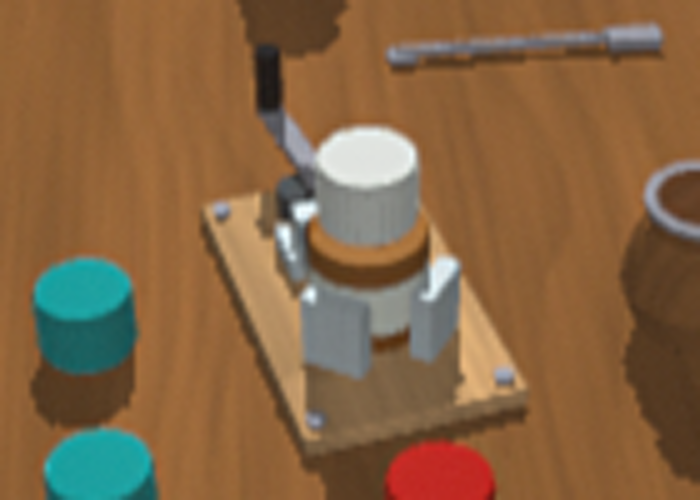

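The white ribbed cap on the amber bottle is confirmed. Its top centre is at scene (296.4,198) and side (278.4,196.4). The lever is open, with the post top at scene (350.4,229.8) and side (258.4,175).

Run:
```python
from h import *
f=lambda x,y:(220+x/5,170+y/5); g=lambda x,y:(205+x/5,165+y/5)
print('cap',tri(f(382,142),g(367,158)))
print('cap@117',plane('scene',f(382,142),.117),plane('side',g(367,158),.117))
print('post',tri(f(652,300),g(267,51)),tri(f(648,357),g(269,105)))
print('post@82',plane('scene',f(652,300),.082),plane('side',g(267,51),.082))
s=[plane('side',g(*p),.014)[:2] for p in((222,210),(315,421),(504,376))]
t=[plane('scene',f(*p),.014)[:2] for p in((224,295),(505,424),(598,322))]
print(s,t)
for a,b in((s[1],s[0]),(t[0],t[1])):d=b-a;print(np.hypot(*d),np.degrees(np.arctan2(d[1],d[0])))
```

```text
cap (array([0.58893118, 0.00455176, 0.1157507 ]), np.float64(0.001815355837955823))
cap@117 [0.58902302 0.00575457 0.117     ] [0.58953152 0.00197521 0.117     ]
post (array([0.54356409, 0.16044428, 0.08041569]), np.float64(0.0011216463208428814)) (array([0.54289849, 0.16200962, 0.04234763]), np.float64(0.0017294084523236546))
post@82 [0.54440961 0.16159448 0.082     ] [0.54397456 0.15737846 0.082     ]
[array([0.51354121, 0.10070805]), array([ 0.55623593, -0.07656943]), array([ 0.65427247, -0.05188886])] [array([ 0.65584342, -0.04750297]), array([0.61169457, 0.1290386 ]), array([0.51396979, 0.10462484])]
0.1823462185483557 103.54099245879867
0.1819781577967696 104.04035364723785
```

>>> jog_arm(
  moves=[32, -16.2, 0, 0, 0, 0, 32, -16.2, 0, 0, 0, 0, 32, -16.2, 0, 0, 0, 0, 32, -16.2, 0, 0, 0, 0, 32, -16.2, 0, 0, 0, 0, 0, 0, 20, 0, 0, -6.7, 0, 0, 20, 0, 0, -6.7, 0, 0, 20, 0, 0, -6.6],
  fingers=60,
)

```text
time: 0.77
tool_pos: [0.5436, 0.161, 0.1622]
orientation: [1.792, 2.58, 0.001]
wrist_force: [-0.3, -0.6, 0.1]
width: 0.0603
gripper_force: 0.0
```

>>> jog_arm(
  moves=[0, 0, 0, 0, 0, 0, 0, 0, 0, 0, 0, 0],
)

```text
time: 0.93
tool_pos: [0.5431, 0.1598, 0.1618]
orientation: [-1.805, -2.569, 0.003]
wrist_force: [0.1, 0.1, 0.9]
width: 0.0599
gripper_force: 0.0
```

Run:
```python
from h import *
s=r.sense();print(s['qpos'],s['tool_pos'],s['orientation']);snap('wrist','w1.png')
c=r.calibration('wrist');T=c['tool_from_camera'];M=R.from_rotvec(s['orientation']).as_matrix()
# predicted pixel of post top
p=M.T@(np.array([.5435,.1605,.082])-s['tool_pos']);q=T[:3,:3].T@(p-T[:3,3]);u=c['intrinsics']@q;print(u[:2]/u[2],p)
```

```text
[ 2.65186435e-01  4.17526747e-01  1.80477055e+00 -1.68126378e-06
  9.22130459e-01 -8.05253108e-02] [0.54313969 0.15983798 0.16182395] [-1.80521356 -2.56893468  0.0034253 ]
[279.41775231 210.96476462] [0.00048266 0.00078891 0.07982215]
```

View pics/w1.png

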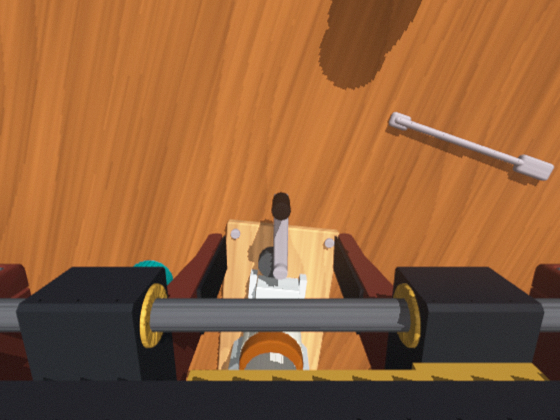

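The post top is at (281,212) in the wrist view, 2 px from the prediction, so it lies between the fingers. The bar points down the image to the pivot at (280,270).

>>> jog_arm(
  moves=[0, 1, 30, 0, 0, 0, 0, 0, 30, 0, 0, 0, 0, 0, 30, 0, 0, 0, 0, 0, 20, 0, 0, 0, 0, 0, 0, 0, 0, 0, 0, 0, 0, 0, 0, 0],
  fingers=40,
)

```text
time: 1.48
tool_pos: [0.5453, 0.1602, 0.0531]
orientation: [-1.805, -2.571, 0.0]
wrist_force: [-0.1, -0.2, -0.1]
width: 0.0401
gripper_force: 0.0
```

>>> jog_arm(
  moves=[0, 0, 0, 0, 0, 0, 0, 0, 0, 0, 0, 0, 0, 0, 0, 0, 0, 0, 0, 0, 0, 0, 0, 0, 0, 0, 0, 0, 0, 0, 0, 0, 0, 0, 0, 0],
  fingers=10,
  newtons=20,
)

```text
time: 1.98
tool_pos: [0.5448, 0.1603, 0.0538]
orientation: [1.802, 2.573, 0.0]
wrist_force: [-3.5, -1.5, 7.9]
width: 0.0154
gripper_force: 20.0
```

>>> jog_arm(
  moves=[-0.3, -6.1, 0, 0, 0, -5, -0.3, -6.1, 0, 0, 0, -5, -0.3, -6.1, 0, 0, 0, -5, -0.3, -6.1, 0, 0, 0, -5, -0.3, -6.1, 0, 0, 0, -5, -0.3, -6.1, 0, 0, 0, -5, -0.3, -6.1, 0, 0, 0, -5, -0.3, -6.1, 0, 0, 0, -5],
)

```text
time: 2.65
tool_pos: [0.508, 0.131, 0.0538]
orientation: [-0.808, -3.036, -0.004]
wrist_force: [-5.8, 11.0, 9.5]
width: 0.0153
gripper_force: 20.0
```

>>> jog_arm(
  moves=[-0.3, -6.1, 0, 0, 0, -5, -0.3, -6.1, 0, 0, 0, -5, -0.3, -6.1, 0, 0, 0, -5, -0.3, -6.1, 0, 0, 0, -5, -0.3, -6.1, 0, 0, 0, -5, -0.3, -6.1, 0, 0, 0, -5, -0.3, -6.1, 0, 0, 0, -5, 0, 0, 0, 0, 0, 0],
)

```text
time: 3.32
tool_pos: [0.4979, 0.0885, 0.0537]
orientation: [0.143, -3.136, -0.001]
wrist_force: [-9.4, 3.5, 15.4]
width: 0.0155
gripper_force: 20.0
```

>>> jog_arm(
  moves=[-0.3, -6.1, -0.5, 0, 0, -5, -0.3, -6.1, -0.5, 0, 0, -5, 0, -1, 0, 0, 0, 0, 0, 0, 0, 0, 0, 0, 0, 0, 0, 0, 0, 0],
)

```text
time: 3.73
tool_pos: [0.5001, 0.0757, 0.0539]
orientation: [0.41, -3.111, -0.001]
wrist_force: [-6.3, 4.7, 3.9]
width: 0.0155
gripper_force: 20.0
```

>>> jog_arm(
  moves=[-0.2, -3, 0, 0, 0, -2, 0, 0, 0, 0, 0, 0, 0, 0, 0, 0, 0, 0],
)

```text
time: 3.98
tool_pos: [0.5002, 0.0753, 0.0538]
orientation: [0.461, -3.103, -0.007]
wrist_force: [-9.5, 22.0, 5.3]
width: 0.0157
gripper_force: 20.0
```

The lever is at its stop: the force rose to 22 N and it did not move further. I'll relieve the push, release and rise.

>>> jog_arm(
  moves=[0, 2.5, 0, 0, 0, 0, 0, 0, 0, 0, 0, 0],
)

```text
time: 4.15
tool_pos: [0.5001, 0.0758, 0.0538]
orientation: [0.464, -3.104, -0.002]
wrist_force: [-7.5, 7.0, 4.2]
width: 0.0156
gripper_force: 20.0
```

>>> jog_arm(
  moves=[0, 0, 0, 0, 0, 0, 0, 0, 0, 0, 0, 0, 0, 0, 0, 0, 0, 0, 0, 0, 0, 0, 0, 0, 0, 0, -30, 0, 0, 0, 0, 0, -40, 0, 0, 0, 0, 0, -40, 0, 0, 0, 0, 0, 0, 0, 0, 0],
  fingers=40,
)

```text
time: 4.82
tool_pos: [0.5067, 0.0752, 0.1704]
orientation: [-0.462, 3.096, -0.001]
wrist_force: [1.0, 0.3, -0.7]
width: 0.04
gripper_force: 0.0
```

Run:
```python
from h import *
a=snap('scene','s2.png');b=snap('side','d2.png');snap('wrist','w2.png')
A=cv2.imread('pics/s2.png');B=cv2.imread('pics/d2.png')
A=cv2.resize(A[170:270,270:370],(400,400),interpolation=2);B=cv2.resize(B[155:255,215:315],(400,400),interpolation=2)
cv2.imwrite('pics/c3.png',np.hstack([A,B])); s=r.sense();print(s['qpos'],s['tool_pos'],s['orientation'])
```

```text
[ 1.24148655e-01  3.35185117e-01  1.93248500e+00 -3.41369349e-05
  8.72762804e-01 -1.74306108e+00] [0.50231282 0.07466798 0.1638681 ] [-4.63765386e-01  3.10600171e+00 -8.48796141e-05]
```

View pics/c3.png

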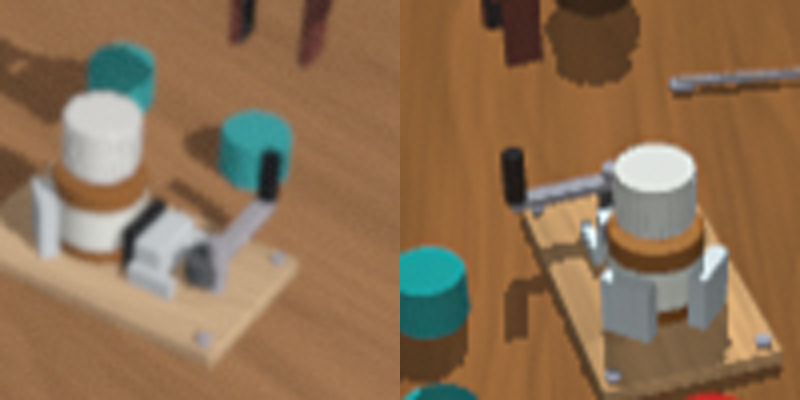

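Run:
```python
from h import *
f=lambda x,y:(270+x/4,170+y/4); g=lambda x,y:(215+(x-400)/4,155+y/4)
print('cap',tri(f(103,106),g(655,168)),plane('scene',f(103,106),.117),plane('side',g(655,168),.117))
print('post',tri(f(270,155),g(512,152)))
```

```text
cap (array([ 5.88523074e-01, -2.40356812e-05,  1.18611763e-01]), np.float64(0.004094077811828969)) [ 0.58438298 -0.00181451  0.117     ] [5.90273140e-01 2.11155515e-04 1.17000000e-01]
post (array([0.50009226, 0.07676026, 0.08017687]), np.float64(0.0011270504265990433))
```

>>> jog_arm(
  moves=[0, 0, -5, 0, 0, 7.1, 0, 0, -5, 0, 0, 7.1, 0, 0, -5, 0, 0, 7.1, 0, 0, -5, 0, 0, 7.1, 0, 0, -5, 0, 0, 7.1, 0, 0, -5, 0, 0, 7.1, 0, 0, -5, 0, 0, 7.1, 0, 0, -5, 0, 0, 7.1],
  fingers=80,
)

```text
time: 5.63
tool_pos: [0.501, 0.0745, 0.2017]
orientation: [-1.077, -2.947, 0.003]
wrist_force: [0.7, -0.3, 0.8]
width: 0.0798
gripper_force: 0.0
```

>>> jog_arm(
  moves=[0, 0, 0, 0, 0, 7.1, 0, 0, 0, 0, 0, 7.1, 0, 0, 0, 0, 0, 7.1, 0, 0, 0, 0, 0, 7.1, 0, 0, 0, 0, 0, 7.1, 0, 0, 0, 0, 0, 7.1, 0, 0, 0, 0, 0, 7.1, 0, 0, 0, 0, 0, 0.5],
)

```text
time: 6.3
tool_pos: [0.5011, 0.0746, 0.2016]
orientation: [-2.225, -2.215, 0.005]
wrist_force: [0.6, -0.7, -0.0]
width: 0.0801
gripper_force: 0.0
```

>>> jog_arm(
  moves=[-24.5, 29, 0, 0, 0, 0, -24.5, 29, 0, 0, 0, 0, -24.5, 29, 0, 0, 0, 0, 0, 0, 10, 0, 0, 0, 0, 0, 0, 0, 0, 0, 0, 0, 0, 0, 0, 0],
)

```text
time: 6.8
tool_pos: [0.5873, 0.0013, 0.1915]
orientation: [-2.217, -2.22, 0.005]
wrist_force: [-0.0, 0.2, 0.0]
width: 0.0797
gripper_force: 0.0
```

Run:
```python
from h import *
s=r.sense();im=snap('wrist','w3.png')
c=r.calibration('wrist');T=c['tool_from_camera'];M=R.from_rotvec(s['orientation']).as_matrix()
hsv=cv2.cvtColor(im,cv2.COLOR_RGB2HSV).astype(int)
m=((hsv[...,2]>150)&(hsv[...,1]<40)).astype(np.uint8)
n,l,st,ce=cv2.connectedComponentsWithStats(m)
for k in range(1,n):
    if st[k,4]>150:print(st[k],ce[k])
for P in([.589,.0005,.117],[.589,.0005,.079]):
    q=T[:3,:3].T@(M.T@(np.array(P)-s['tool_pos'])-T[:3,3]);u=c['intrinsics']@q;print(u[:2]/u[2],26*312/q[2]/1000)
print(s['tool_pos'],s['orientation'])
```

```text
[192  89  74  33 968] [230.07644628 104.48657025]
[ 237  110   64   46 1393] [270.04594401 137.68844221]
[ 247  174   82   69 3774] [285.29279279 208.41229465]
[ 441  175   71   67 1155] [475.67099567 206.2008658 ]
[280.77461764 214.94085272] 32.96987085366204
[280.83004073 202.75674208] 28.690826210418592
[0.58734042 0.00133048 0.19153344] [-2.21744888 -2.22040365  0.0049679 ]
```

View pics/w3.png

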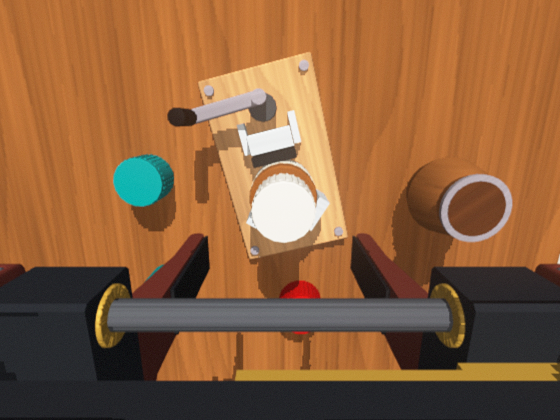

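The wrist view shows the white cap top centred near (284,208), radius 33 px, with the lever at (180,117)–(262,100) locked along the clamp's −x. The cap is about 3 mm from the prediction, so I'll move closer and measure again.

>>> jog_arm(
  moves=[1, 1.8, 20, 0, 0, 0, 1, 1.8, 20, 0, 0, 0, 0, 0, 0, 0, 0, 0, 0, 0, 0, 0, 0, 0],
)

```text
time: 7.18
tool_pos: [0.5913, 0.0041, 0.1532]
orientation: [-2.218, -2.222, 0.003]
wrist_force: [0.3, 0.9, -0.6]
width: 0.0799
gripper_force: 0.0
```

Run:
```python
from h import *
s=r.sense();im=snap('wrist','w4.png')
c=r.calibration('wrist');T=c['tool_from_camera'];M=R.from_rotvec(s['orientation']).as_matrix();K=c['intrinsics']
def back(uv,s_pos,M,z):
    d=M@T[:3,:3]@np.linalg.solve(K,[*uv,1.]);o=s_pos+M@T[:3,3];return o+d*(z-o[2])/d[2]
for f,pos in(('w3.png',np.array([0.58734042,0.00133048,0.19153344])),('w4.png',s['tool_pos'])):
    im=cv2.imread('pics/'+f);h=cv2.cvtColor(im,cv2.COLOR_BGR2HSV).astype(int)
    m=((h[...,2]>200)&(h[...,1]<35)).astype(np.uint8);m=cv2.morphologyEx(m,cv2.MORPH_OPEN,np.ones((9,9)))
    m[300:]=0;m[:,:200]=0;m[:,370:]=0
    n,l,st,ce=cv2.connectedComponentsWithStats(m);k=1+np.argmax(st[1:,4]);print(st[k],ce[k])
    # circle hidden at its lower side only by nothing: fit with widest row and lowest edge
    cn=max(cv2.findContours((l==k).astype(np.uint8),0,1)[0],key=cv2.contourArea);print(cv2.minEnclosingCircle(cn),cv2.fitEllipse(cn))
    print(back(cv2.fitEllipse(cn)[0],pos,M,.117),pos)
cv2.imwrite('pics/c4.png',cv2.resize(im[140:280,200:360],None,fx=4,fy=4))
```

```text
[ 252  175   75   67 3566] [285.13264162 208.62366798]
((289.03125, 210.50892639160156), 38.718875885009766) ((285.423095703125, 208.5181884765625), (64.83207702636719, 70.20063781738281), 90.69453430175781)
[0.59277417 0.0057575  0.117     ] [0.58734042 0.00133048 0.19153344]
[ 241  186   87   80 4795] [279.97956204 227.22335766]
((284.0, 227.0), 45.22177505493164) ((280.3729553222656, 227.05738830566406), (75.43386840820312, 81.4190673828125), 69.61477661132812)
[0.59282249 0.00651133 0.117     ] [0.59132071 0.00414202 0.15315082]
```

View pics/c4.png

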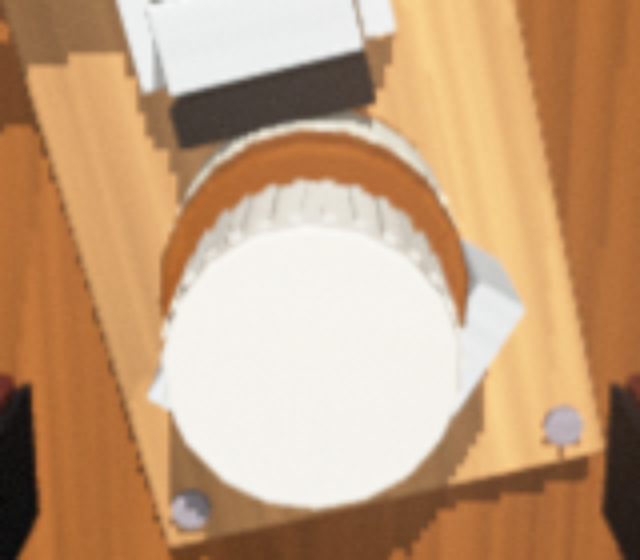

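The cap-top disc spans columns 165–458 and rows 225–508 in the crop, which is wrist pixel (277.8,231.6). That puts the cap at about (0.591, 0.003), under the TCP. I'll descend and grip.

>>> jog_arm(
  moves=[-0.8, 0, 30, 0, 0, 0, 0, 0, 27, 0, 0, 0, 0, 0, 11, 0, 0, 0, 0, 0, 0, 0, 0, 0, 0, 0, 0, 0, 0, 0],
)

```text
time: 7.65
tool_pos: [0.5931, 0.0026, 0.0865]
orientation: [2.221, 2.222, 0.0]
wrist_force: [-0.0, -0.6, 0.5]
width: 0.0799
gripper_force: 0.0
```

>>> jog_arm(
  moves=[0, 0, 0, 0, 0, 0, 0, 0, 0, 0, 0, 0, 0, 0, 0, 0, 0, 0, 0, 0, 0, 0, 0, 0, 0, 0, 0, 0, 0, 0, 0, 0, 0, 0, 0, 0],
  fingers=45,
  newtons=45,
)

```text
time: 8.15
tool_pos: [0.5911, 0.0024, 0.0859]
orientation: [-2.22, -2.22, 0.004]
wrist_force: [-5.7, 0.4, 6.2]
width: 0.0505
gripper_force: 45.0
```

>>> jog_arm(
  moves=[0, 0, 3, 0, 0, 0, 0, 0, 3, 0, 0, 0, 0, 0, 2, 0, 0, 0, 0, 0, 0, 0, 0, 0, 0, 0, 0, 0, 0, 0],
)

```text
time: 8.57
tool_pos: [0.5912, 0.0024, 0.0794]
orientation: [-2.22, -2.22, 0.004]
wrist_force: [-11.4, -1.2, 20.2]
width: 0.0507
gripper_force: 45.0
```

>>> jog_arm(
  moves=[0, -1, 1, 0, 0, 0, 0, 0, 0, 0, 0, 0, 0, 0, 0, 0, 0, -4, 0, 0, 0, 0, 0, -4, 0, 0, 0, 0, 0, -4, 0, 0, 0, 0, 0, -4],
)

```text
time: 9.07
tool_pos: [0.5911, 0.003, 0.0794]
orientation: [-1.886, -2.511, 0.0]
wrist_force: [-9.9, 2.7, 26.3]
width: 0.0508
gripper_force: 45.0
```

>>> jog_arm(
  moves=[0, 0, 0, 0, 0, -4, 0, 0, 0, 0, 0, -4, 0, 0, 0, 0, 0, -4, 0, 0, 0, 0, 0, -4, 0, 0, 0, 0, 0, -4, 0, 0, 0, 0, 0, -4, 0, 0, 0, 0, 0, -4, 0, 0, 0, 0, 0, -4],
)

```text
time: 9.73
tool_pos: [0.5912, 0.0029, 0.0794]
orientation: [-1.121, -2.933, -0.0]
wrist_force: [-10.6, 2.8, 26.2]
width: 0.0506
gripper_force: 45.0
```

>>> jog_arm(
  moves=[0, 0, 0, 0, 0, -4, 0, 0, 0, 0, 0, -4, 0, 0, 0, 0, 0, -4, 0, 0, 0, 0, 0, -4, 0, 0, 0, 0, 0, -3, 0, 0, 0, 0, 0, 0, 0, 0, 0, 0, 0, 0],
)

```text
time: 10.32
tool_pos: [0.5913, 0.0028, 0.0794]
orientation: [-0.625, -3.078, -0.0]
wrist_force: [-10.0, 3.0, 25.2]
width: 0.0504
gripper_force: 45.0
```

Run:
```python
from h import *
s=r.sense();print(s['torque'],s['qpos'][5])
```

```text
[0.11730994 1.83546242 0.04455258] -1.1856434718024678
```

>>> jog_arm(
  moves=[0, 0, -3, 0, 0, 0, 0, 0, -3, 0, 0, 0, 0, 0, -3, 0, 0, 0, 0, 0, -3, 0, 0, 0, 0, 0, -2, 0, 0, 0, 0, 0, 0, 0, 0, 0],
)

```text
time: 10.82
tool_pos: [0.5913, 0.0023, 0.0906]
orientation: [-0.626, -3.077, 0.001]
wrist_force: [-4.4, -1.0, 1.4]
width: 0.0505
gripper_force: 45.0
```

>>> jog_arm(
  moves=[0, 0, -12, 0, 0, 0, 0, 0, -15, 0, 0, 0, 0, 0, -15, 0, 0, 0, 0, 0, -15, 0, 0, 0, 0, 0, -14, 0, 0, 0, 0, 0, 0, 0, 0, 0, 0, 0, 0, 0, 0, 0, 0, 0, 0, 0, 0, 0],
)

```text
time: 11.48
tool_pos: [0.5919, 0.0025, 0.1615]
orientation: [0.626, 3.078, 0.0]
wrist_force: [-0.8, -0.6, -1.2]
width: 0.0509
gripper_force: 45.0
```

Run:
```python
from h import *
s=r.sense();print(s['tool_pos'],s['orientation'],s['wrist_force'],s['time'])
snap('scene','s5.png');snap('side','d5.png')
A=cv2.imread('pics/s5.png');B=cv2.imread('pics/d5.png')
A=cv2.resize(A[140:270,250:380],(400,400),interpolation=2);B=cv2.resize(B[130:260,210:340],(400,400),interpolation=2)
cv2.imwrite('pics/c5.png',np.hstack([A,B]))
```

```text
[0.59193169 0.00251591 0.16150323] [6.26259529e-01 3.07808160e+00 2.14213407e-04] [-0.79452687 -0.56953781 -1.23841522] 11.4833
```

View pics/c5.png

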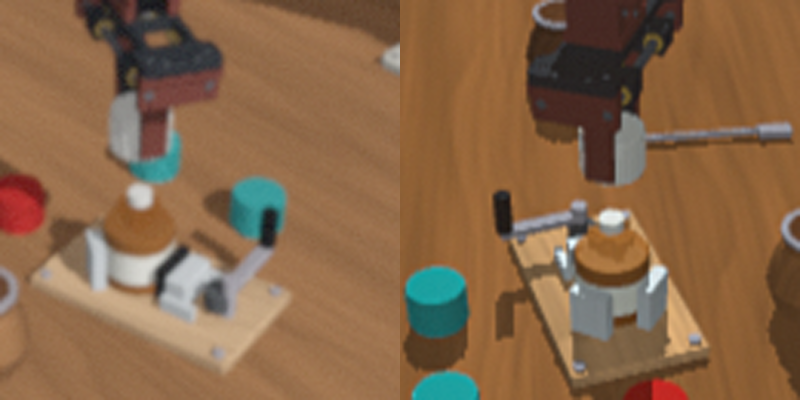

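The crop shows the cap level in the gripper at (130,130) and (625,150), straight above the open bottle. The bottle is still in the clamp and the lever is still locked. The gap works out to about 49 mm.

```bash
python3 -c "
from rig import r
print(r.job_done())"
```

```text
the job is handed in; nothing more can be done
None
```

The job is handed in: lever locked, cap pressed, turned about 67° and lifted off, and still held level about 49 mm above the open bottle, which stands in the clamp.

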